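# Lock a drive disc with its sliding bar

### The job

Lock the small drive unit on the worktop before its paddle is changed: by the post that stands on the round disc, push the disc round until its slot lines up with the sliding bar (either way round will do), and only then push the bar by its upright tab, through the slot, until it is fully home in the keeper on the other side. Only push, gently, with the fingertips or the outside of the fingers: do not pinch the post or the tab, and leave the beaker, bottle and tub beside the unit where they stand.

Things in the scene. Friction and masses are not known exactly. Their poses are not given: they have to be found in the camera images.
- unit: drive unit, fixed: aluminium base plate 100 x 270 x 10 mm (unit x -50..50, y -200..70 mm) with steel disc, sliding steel bar, guide and keeper. Origin on the worktop under the disc's axis; z up; its y axis is the direction the bar is pushed in: tab at -y, then guide, disc at the origin, keeper at +y. At yaw 0 its x points away from the robot
- disc_top (a point): centre of the disc's flat top, 30 mm above the worktop, on its axis. The disc is 68 mm across and cut right across by one straight slot, 15 mm wide, open at the top and both ends. The bar is 10 mm wide with a tapered tip and the slot's mouths are flared: the bar enters, and straightens the disc, if the slot is within about 0.15 rad of line; otherwise the disc blocks it
- disc (a joint): angle of the disc about its vertical axis, rad, growing anticlockwise seen from above. At 0 and at pi (3.14) the slot lies along the bar. Starts between 0.55 and 2.59; stops at -0.35 and 3.49. It stays where it is left (friction about 0.06 N m: 2 to 3 N at the post)
- post (a point): middle of the upright round steel post on the disc, 50 mm above the worktop: 12 mm across, from the disc's top at z = 30 mm to z = 70 mm, 24 mm from the disc's axis. At disc angle 0 it stands on the unit's +x side, at pi/2 on the keeper side (+y), at pi on the -x side
- keeper (a point): middle of the keeper block's mouth, 22 mm above the worktop, 39 mm along unit +y from the disc's axis. Keeper (unit y 39..61 mm) and guide (y -66..-38 mm) are fixed blocks, 38 mm wide; with screw heads they reach z = 36 mm
- bar (a joint): travel of the bar along unit +y, m: 0 fully out, 0.102 fully home (a firm stop; the tab then stands against the guide). Starts between 0 and 0.006. The tip, between z = 17 and 28 mm, reaches the disc's rim at 0.012, leaves the disc at 0.080 and enters the keeper at 0.085. It stays where it is left; sliding takes about 2 N
- tab (a point): middle of the upright steel tab at the bar's outer end, 47 mm above the worktop; the tab is 26 mm wide (unit x), 10 mm thick (unit y) and spans z = 17 to 68 mm. Its free outer face looks to the unit's -y; it moves with the bar
- beaker: glass beaker, 66 mm across, 85 mm tall, standing on the +x side of the unit; origin under its centre. Leave it alone
- bottle: glass reagent bottle with a white cap, 54 mm across, 104 mm tall, standing on the +x side of the unit; origin under its centre. Leave it alone
- tub: white screw-top tub, 54 mm across, 48 mm tall, standing beyond the keeper end of the unit; origin under its centre. Leave it alone

How it is judged:
By the outcome, as a careful person would: the job done as asked, in the order asked, and still so for the second after the job is handed in, with the robot touching nothing.
It also fails if it takes over 51 s, if anything falls off the work surface, if the arm or the gripper's body presses on something with over 40 N, if the wrist force passes 120 N, or if a joint passes its speed limit or range.

### The arm

A 7-joint arm with a two-finger parallel gripper is mounted at the origin on a cart in front of the work surface, level with it; the furniture and walls round the work are solid. World frame = base frame: x ahead of the robot, y to its left, z up, the work surface at z = 0. Lengths are in m, angles in rad, forces in N, time in s.
With the tool pointing down it reaches from about 0.4 to 0.9 m from the base axis. Payload 5.6 kg.
Tool frame: the origin (TCP) lies midway between the tips of the shut fingers; the grasp point (between the pads) lies 19 mm behind it; y points along the fingers, z is the direction in which the jaws open and shut, and the axes are right-handed (so a half turn about y gives the same grasp; the last joint's range is limited). The gripper opens to 92 mm and grips with 3 to 60 N. Pads are 20 mm wide; open, the fingers measure 128 mm over their backs; the gripper's body (75 mm by 189 mm) begins 69 mm behind the grasp point.
Start: joints at [-1.174, 0.468, -0.012, 1.603, 0.006, 1.071, -0.056], TCP at [0.277, 0.588, 0.215] pointing down, gripper open.
Joint ranges: [-2.53, 2.53], [-0.31, 2.02], [-1.57, 1.55], [0.28, 2.44], [-1.29, 4.43], [0.15, 1.84], [-2.92, 2.92]. Speed limits (rad/s): [2.57, 2.57, 3.14, 3.14, 3.14, 3.14, 3.14].

### API

Orientations are given as a 3x3 rotation matrix whose columns are the frame's x, y, z axes.
In Python, from station import env, effector, solver, viewer, workorder, search_frame, tip_of gives the robot as it stands. Calls block until the motion is done:
- env.reach(position, orientation): joint-space move of the TCP to a pose.
- env.movel(position, frame=None, rate=0.15): straight line of the TCP; frame=None keeps the orientation; rate is the mean speed in m/s.
- env.goto_joints(angles): joint-space move.
- effector.release() and effector.grasp(squeeze=None): open the fingers fully, or close them until they stop; squeeze is the grip in N (None keeps the last).
- env.pause(seconds).
- solver.inverse_kinematics(position, orientation): joint angles nearest the present ones, or None.
- env.sense(): the state.
- viewer.read_camera(name): name is "scene" or "top" or "wrist"; returns (picture, depth): 384x512x3 uint8, red, green, blue; 384x512 float32, m along the optical axis (not along the pixel's ray), 0 where there is no reading.
- viewer.camera_info(name): a dict with "intrinsics" (3x3 intrinsics, pixels), "eye" and "rotation" of the camera in the world; the wrist camera has in their place "T_tool_cam" (4x4, takes a point from camera to tool coordinates, whose origin is the TCP and whose axes are the tool frame's). Camera axes: x right, y up, looking along -z (the intrinsics and any distortion apply to the point x, -y, -z); pixel columns grow to the right and rows downward; lengths in m; the calibration is good to about 2 mm. A picture is of the moment at which its call begins: read the wrist's pose just before it. camera_info takes no time and is no camera call.
A pose or a line that the arm cannot do raises env.PlanningError and nothing moves.
- workorder.finish_job(): hands the job in, once; it reports no verdict.
Trained networks look in the newest picture that a camera, given by its name, has taken for a name from the list of things; names that differ only in an ending like _2 or _b are one class to them, and where a whole thing is asked for, a point or a joint stands for the part that bears it (a point fixed in the world has none). Each returns a list of dicts, best first, with "score" (0 to 1); they miss things now and then, are a little off and sometimes report something else, mostly with a low value. They report only what shows in the picture. A call takes as long as a camera call.
- search_frame(camera, name): "at" ([x, y, z] in m, in world coordinates, good to about 4 mm: the middle of the surface that is visible of it).
- tip_of(camera, name): "at" ([x, y, z] in m, in world coordinates, good to about 4 mm: a listed point, or the origin of a listed thing).
The state is a dict: "t": time; "joint_positions": joint angles; "joint_velocities": joint speeds; "tau": joint torques, N m; "ee_pos": TCP position; "tcp_rot": TCP orientation; "wrist_force": force on the tool from outside, world axes, zero at the start; "moment": the same for the moment, N m; "gripper_width": finger opening in m.
Only numpy, scipy, OpenCV 4.12 (cv2) and the standard library are available. Lean on these libraries where they do the work, as an engineer would, in place of code of your own. Each camera call takes 0.05 s, during which the arm holds its last target.

## Working session

There is one attempt and no reset: what is moved stays moved. The work goes in short steps, each a Python script; the robot and the scene stay as the last script left them, time stands still between calls to the robot, and variables do not carry over. Pictures are saved under pics/ and viewed, and the job is handed in when it is done.

```bash
mkdir -p pics; ls
python3 - <<'E'
from station import env, effector, solver, viewer, workorder, search_frame, tip_of
import cv2,numpy as np
s=env.sense();print(s['t'],s['ee_pos'],s['tcp_rot'],s['gripper_width'])
for c in ['scene','top']:
    p,d=viewer.read_camera(c); cv2.imwrite(f'pics/{c}0.png',cv2.cvtColor(p,cv2.COLOR_RGB2BGR))
    for n in ['disc_top','post','keeper','tab','beaker','bottle','tub','unit']:
        try:
            r=tip_of(c,n); print(c,n,[(np.round(q['at'],4),round(q['score'],2)) for q in r[:2]])
        except Exception as e: print(c,n,e)
print(env.sense()['t'])
E
```

```text
pics
0.0 [0.27655667 0.58758413 0.2136454 ] [[ 9.04792663e-01 -6.34772241e-04  4.25851893e-01]
 [-4.25852347e-01 -1.64591344e-03  9.04791174e-01]
 [ 1.26579031e-04 -9.99998444e-01 -1.75952965e-03]] 0.0918389412402573
scene disc_top [(array([0.5031, 0.1503, 0.0314]), 0.56)]
scene post [(array([0.5088, 0.1726, 0.0483]), 0.68)]
scene keeper [(array([0.5086, 0.1842, 0.0211]), 0.89)]
scene tab [(array([ 0.4904, -0.0208,  0.0464]), 0.76)]
scene beaker [(array([0.6243, 0.1767, 0.0039]), 0.87)]
scene bottle [(array([ 0.6242, -0.0203,  0.0039]), 0.87)]
scene tub [(array([ 0.5018,  0.2863, -0.0056]), 0.96), (array([0.625 , 0.1752, 0.0022]), 0.74)]
scene unit [(array([ 0.5042,  0.1439, -0.0013]), 0.86)]
top disc_top [(array([0.5031, 0.147 , 0.0289]), 0.91), (array([ 5.033e-01,  1.516e-01, -5.000e-04]), 0.42)]
top post [(array([0.5048, 0.1673, 0.0518]), 0.77)]
top keeper [(array([0.5099, 0.1905, 0.0199]), 0.83), (array([ 0.4967, -0.0209,  0.0452]), 0.51)]
top tab [(array([ 0.4926, -0.0185,  0.0486]), 0.8)]
top beaker [(array([0.6195, 0.1739, 0.0014]), 0.84)]
top bottle [(array([ 6.194e-01, -1.730e-02, -6.000e-04]), 0.63)]
top tub [(array([0.5004, 0.2852, 0.0022]), 0.65)]
top unit [(array([ 0.5073,  0.1514, -0.002 ]), 0.9)]
0.9
```

View pics/scene0.png

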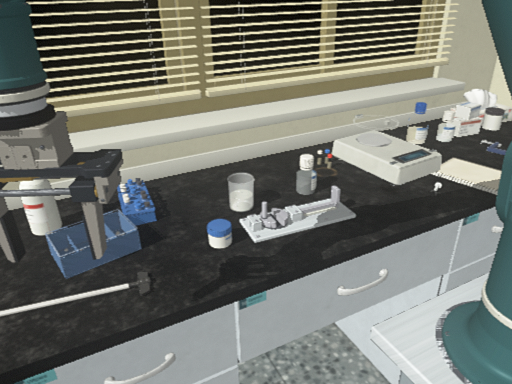

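View pics/top0.png

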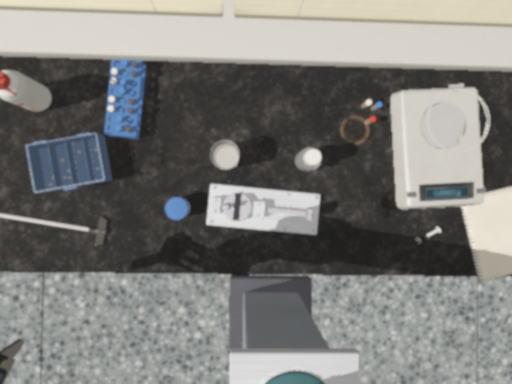

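Run:
```python
from station import viewer
import cv2,numpy as np
p=cv2.imread('pics/top0.png'); cv2.imwrite('pics/topz.png',cv2.resize(p[170:245,195:330],None,fx=5.9,fy=5.9,interpolation=cv2.INTER_CUBIC))
for c in ['top','wrist']:
    print(c,{k:np.round(v,4).tolist() if not isinstance(v,str) else v for k,v in viewer.camera_info(c).items()})
```

```text
top {'intrinsics': [[379.6938, 0.0, 253.3045], [0.0, 379.6938, 184.0946], [0.0, 0.0, 1.0]], 'eye': [0.5436, 0.1429, 0.9317], 'rotation': [[0.0177, 0.9997, -0.0187], [-0.9992, 0.0184, 0.0363], [0.0366, 0.018, 0.9992]]}
wrist {'intrinsics': [[293.209, 0.0, 250.4542], [0.0, 293.209, 191.298], [0.0, 0.0, 1.0]], 'T_tool_cam': [[-0.0016, -0.9575, -0.2883, -0.0814], [0.0002, 0.2883, -0.9575, -0.1703], [1.0, -0.0016, -0.0003, 0.0004], [0.0, 0.0, 0.0, 1.0]]}
```

View pics/topz.png

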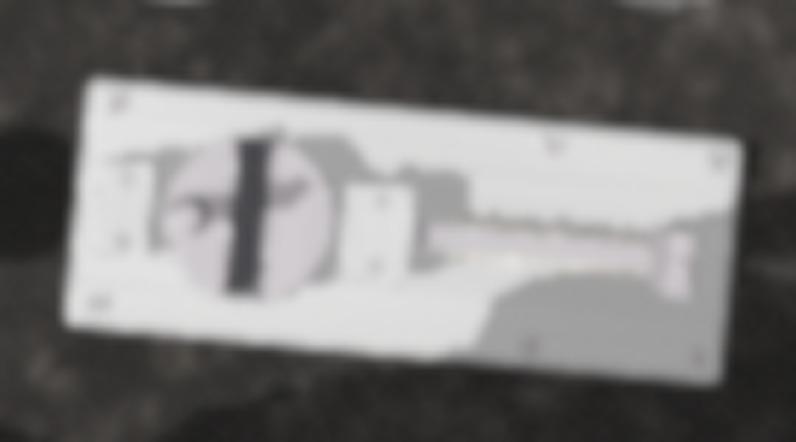

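```bash
cat > h.py <<'E'
from station import env, effector, solver, viewer, workorder, search_frame, tip_of
import cv2,numpy as np
def R(y):
    c,s=np.cos(y),np.sin(y)
    return np.array([[c,0,-s],[s,0,c],[0,-1,0]]) # x=(c,s,0), y=down, z = x cross y
def R2(y): # check handedness: x × y = z
    x=np.array([np.cos(y),np.sin(y),0]);yy=np.array([0,0,-1.]);return np.column_stack([x,yy,np.cross(x,yy)])
R=R2
def cam(c):
    s=env.sense();p,d=viewer.read_camera(c);return s,p,d
def w2p_wrist(s,P):
    i=viewer.camera_info('wrist');T=np.array(i['T_tool_cam']);K=np.array(i['intrinsics'])
    t=(np.atleast_2d(P)-s['ee_pos'])@np.array(s['tcp_rot']); q=(t-T[:3,3])@T[:3,:3]
    q=q*[1,-1,-1]; u=q@K.T; return u[:,:2]/u[:,2:]
def p2w_wrist(s,uv,z):
    i=viewer.camera_info('wrist');T=np.array(i['T_tool_cam']);K=np.array(i['intrinsics'])
    uv=np.atleast_2d(uv); r=np.column_stack([uv,np.ones(len(uv))])@np.linalg.inv(K).T*[1,-1,-1]
    W=np.array(s['tcp_rot']); o=W@T[:3,3]+s['ee_pos']; d=r@T[:3,:3].T@W.T
    return o+d*((z-o[2])/d[:,2])[:,None]
def U(c,psi,x,y,z=0):
    return np.array([c[0]+x*np.cos(psi)-y*np.sin(psi),c[1]+x*np.sin(psi)+y*np.cos(psi),z])
E
python3 - <<'E'
from h import *
effector.grasp(20)
psi=-0.085;c=[.504,.148]
print(env.sense()['t'],R(psi))
env.reach(U(c,psi,-.07,-.05,.17),R(psi))
s,p,d=cam('wrist');np.savez('w1.npz',d=d,ee=s['ee_pos'],rot=s['tcp_rot'])
for n in ['disc_top','post','keeper','tab','unit','beaker','bottle','tub']:
    print(n,[(np.round(q['at'],4),round(q['score'],2)) for q in tip_of('wrist',n)[:2]])
cv2.imwrite('pics/w1.png',cv2.cvtColor(cv2.resize(p,None,fx=1.5,fy=1.5,interpolation=cv2.INTER_CUBIC),cv2.COLOR_RGB2BGR))
s=env.sense();print(s['t'],s['ee_pos'],s['gripper_width'],s['wrist_force'])
E
```

```text
2.25 [[ 0.99638967  0.          0.08489768]
 [-0.08489768  0.          0.99638967]
 [ 0.         -1.          0.        ]]
disc_top [(array([0.5097, 0.1493, 0.0289]), 0.64)]
post [(array([0.5074, 0.1732, 0.0505]), 0.93)]
keeper [(array([0.5036, 0.185 , 0.0243]), 0.64), (array([ 0.4928, -0.0189,  0.0435]), 0.33)]
tab [(array([ 0.493 , -0.0173,  0.0451]), 0.93)]
unit [(array([ 5.047e-01,  1.516e-01, -1.000e-04]), 0.87)]
beaker [(array([ 0.5004,  0.2896, -0.0038]), 0.55)]
bottle []
tub [(array([ 0.4984,  0.2885, -0.0005]), 0.79)]
4.55 [0.43000197 0.10426766 0.16996445] 0.0007429348553457773 [ 0.83514123 -0.37614457 -0.32304383]
```

View pics/w1.png

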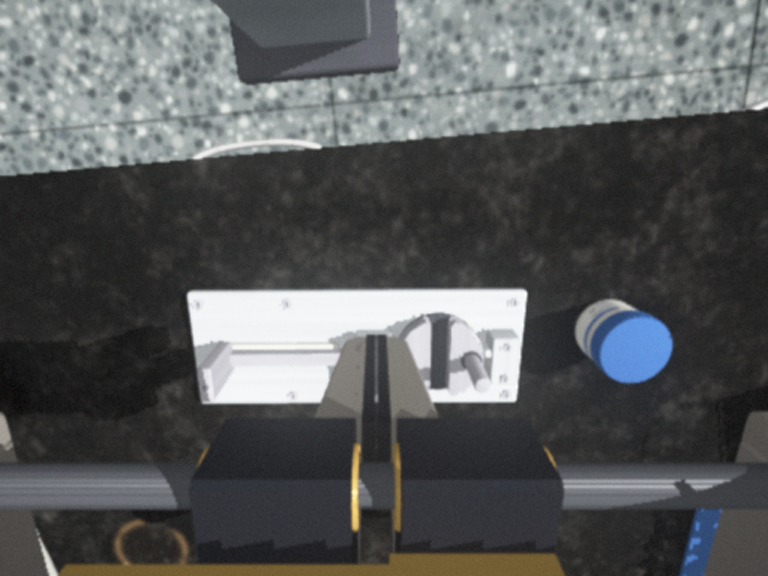

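Run:
```python
from h import *
f=np.load('w1.npz');s=dict(ee_pos=f['ee'],tcp_rot=f['rot'])
P=p2w_wrist(s,np.array([[188,291],[527,290],[518,403],[202,404]])/1.5,.01);print(P.round(4))
a=P[1]-P[0];b=P[2]-P[3];print(np.linalg.norm(P[1]-P[0]),np.linalg.norm(P[2]-P[3]),np.linalg.norm(P[3]-P[0]),np.linalg.norm(P[2]-P[1]))
psi=[-np.arctan2(v[0],v[1]) for v in (a,b)];print(psi)
m=P.mean(0); ps=np.mean(psi); print('origin',U(m,ps,0,.065))
S=p2w_wrist(s,np.array([[441,313],[440,385]])/1.5,.03);print(S);v=S[1]-S[0];print('slot angle rel unit',np.arctan2(v[1],v[0])-ps)
print('post top',p2w_wrist(s,np.array([[482,384]])/1.5,.07),'post base',p2w_wrist(s,np.array([[470,355]])/1.5,.03))
print('tab top',p2w_wrist(s,np.array([[208,386]])/1.5,.068))
print('beaker etc')
p=cv2.imread('pics/w1.png');cv2.imwrite('pics/w1z.png',cv2.resize(p[280:415,180:540],None,fx=2.2,fy=2.2,interpolation=cv2.INTER_CUBIC))
```

```text
[[ 0.4397 -0.0435  0.01  ]
 [ 0.4608  0.2223  0.01  ]
 [ 0.5615  0.2164  0.01  ]
 [ 0.5403 -0.0523  0.01  ]]
0.2666737814750244 0.26951504592750153 0.10096657283302857 0.10087661720079537
[np.float64(-0.07921878259579229), np.float64(-0.0788199010354092)]
origin [0.50570112 0.15052369 0.        ]
[[0.46689541 0.15160761 0.03      ]
 [0.52736153 0.14843702 0.03      ]]
slot angle rel unit 0.026631440182196625
post top [[0.50601256 0.17257566 0.07      ]] post base [[0.50328862 0.17260066 0.03      ]]
tab top [[ 0.49307735 -0.01653103  0.068     ]]
beaker etc
```

View pics/w1z.png

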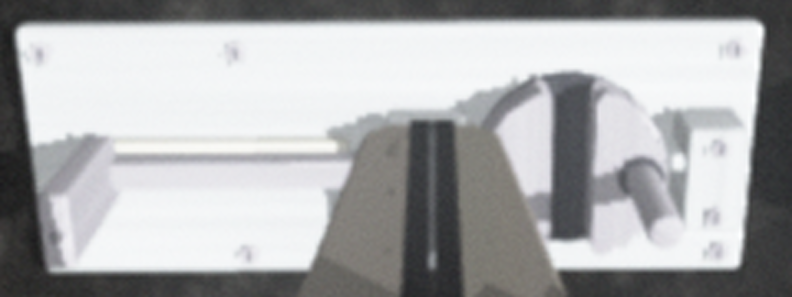

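```bash
cat >> h.py <<'E'
PSI=-0.08; C=[.505,.150]
def fp(th,off,z=.042,r=.024):
    """finger pose behind post at disc angle th, finger centre offset off (anticlockwise side)"""
    a=PSI+th-np.pi/2
    return U(C,a,-off,r,z),R(a)
def F(): return env.sense()['wrist_force']
E
python3 - <<'E'
from h import *
p,r=fp(np.pi/2,.038,.09); env.movel(p,r,rate=.2)
p,r=fp(np.pi/2,.038); env.movel(p,r,rate=.12)
f0=F();print('t',env.sense()['t'],f0)
for off in np.arange(.034,.006,-.002):
    p,r=fp(np.pi/2,off);env.movel(p,r,rate=.03)
    s=env.sense();f=s['wrist_force']-f0;print(round(off,4),f.round(2),s['t'])
    if np.hypot(f[0],f[1])>1.5:break
s,p,d=cam('wrist');cv2.imwrite('pics/w2.png',cv2.cvtColor(cv2.resize(p,None,fx=1.5,fy=1.5,interpolation=cv2.INTER_CUBIC),cv2.COLOR_RGB2BGR))
E
```

```text
t 5.825 [-0.74522877 -0.50574798  1.68345821]
0.034 [ 1.17 -0.14 -0.94] 6.1083
0.032 [ 1.21  1.05 -1.51] 6.3583
```

View pics/w2.png

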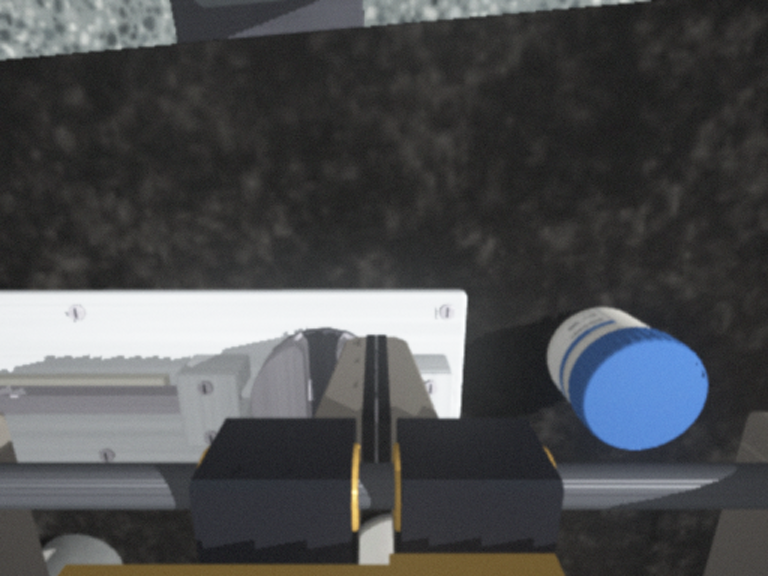

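Run:
```python
from h import *
def log(tag):
    s=env.sense();print(tag,s['wrist_force'].round(1),round(s['t'],2))
p,r=fp(np.pi/2,.022);env.movel(p,r,rate=.04);log('a')
for off in [.020,.018,.016]:
    p,r=fp(np.pi/2,off);env.movel(p,r,rate=.03);log(off)
for th in [1.4,1.2,1.0,.8]:
    p,r=fp(th,.016);env.movel(p,r,rate=.04);log(th)
s,p,d=cam('scene');cv2.imwrite('pics/s3.png',cv2.cvtColor(cv2.resize(p[150:270,190:370],None,fx=4,fy=4,interpolation=cv2.INTER_CUBIC),cv2.COLOR_RGB2BGR))
for c in ['top','wrist']:
    viewer.read_camera(c)
    for n in ['post','disc_top']: print(c,n,[(np.round(q['at'],4),round(q['score'],2)) for q in tip_of(c,n)[:2]])
```

```text
a [ 0.2 -0.5 -0.2] 6.81
0.02 [-0.2 -0.7  0.2] 7.06
0.018 [0.8 0.6 0.2] 7.31
0.016 [-0.5 -0.2 -0.6] 7.56
1.4 [-3.3  0.6  1.5] 7.88
1.2 [-1.6 -0.4  0.8] 8.22
1.0 [-1.2  1.3 -1.1] 8.57
0.8 [-0.1  2.  -3. ] 8.93
top post []
top disc_top []
wrist post []
wrist disc_top [(array([0.5093, 0.1512, 0.0268]), 0.86)]
```

View pics/s3.png

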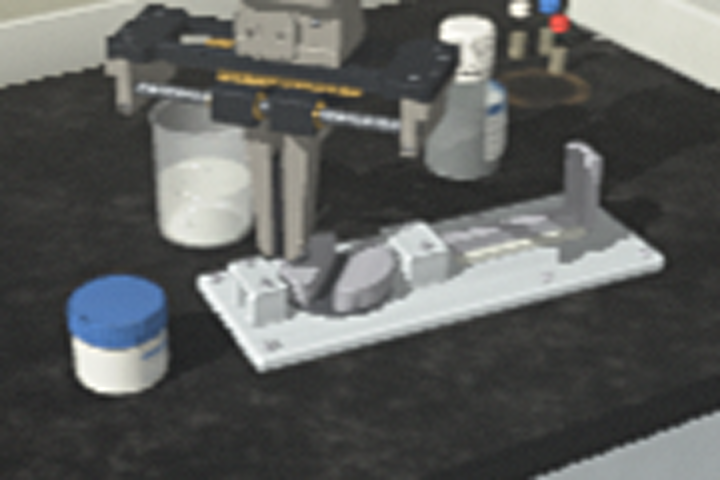

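Run:
```python
from h import *
def log(tag):
    s=env.sense();print(tag,s['wrist_force'].round(1),round(s['t'],2))
for th in [.6,.4,.2,.05]:
    p,r=fp(th,.016);env.movel(p,r,rate=.04);log(th)
# retreat anticlockwise and up, then move toward +x/-y for viewing
p,r=fp(.05,.03);env.movel(p,r,rate=.1)
p,r=fp(.05,.03,.09);env.movel(p,r,rate=.15)
# camera at tool -x side = unit +y ; look toward -y
env.movel(U(C,PSI,0.01,-0.09,.15),R(PSI-np.pi/2),rate=.25);log('v')
s,p,d=cam('wrist');np.savez('w4.npz',ee=s['ee_pos'],rot=s['tcp_rot']);cv2.imwrite('pics/w4.png',cv2.cvtColor(cv2.resize(p,None,fx=1.5,fy=1.5,interpolation=cv2.INTER_CUBIC),cv2.COLOR_RGB2BGR))
for n in ['post','disc_top','tab']: print(n,[(np.round(q['at'],4),round(q['score'],2)) for q in tip_of('wrist',n)[:2]])
```

```text
0.6 [-0.3  3.6 -1.6] 9.62
0.4 [ 1.2  2.1 -0.3] 9.97
0.2 [ 2.3  3.2 -0.7] 10.32
0.05 [2.  2.3 0. ] 10.62
v [-0.2  1.1 -0.1] 12.07
post [(array([0.5294, 0.1498, 0.0541]), 0.8)]
disc_top [(array([0.5083, 0.1537, 0.0317]), 0.8)]
tab []
```

View pics/w4.png

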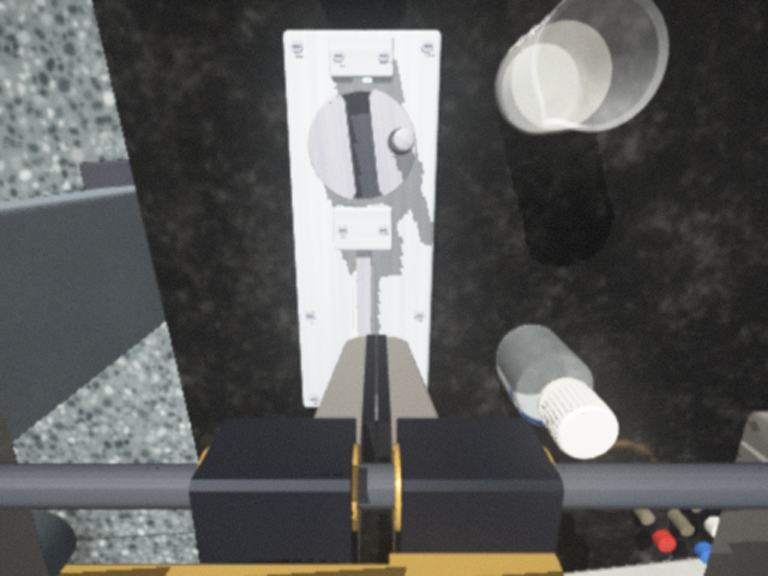

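Run:
```python
from h import *
f=np.load('w4.npz');s=dict(ee_pos=f['ee'],tcp_rot=f['rot'])
g=lambda uv,z:p2w_wrist(s,np.array(uv)/1.5,z)
im=cv2.imread('pics/w4.png')
# rectify disc-top plane in unit frame: 4 px/mm, image right=+x unit, up=+y
xs=[(-.05,.07),(.05,.07),(.05,-.1),(-.05,-.1)]
src=np.float32([w2p_wrist(s,U(C,PSI,x,y,.03))[0]*1.5 for x,y in xs]);dst=np.float32([((x+.05)*3500,(.07-y)*3500) for x,y in xs])
cv2.imwrite('pics/w4r.png',cv2.warpPerspective(im,cv2.getPerspectiveTransform(src,dst),(350,595)))
for a,b in [((285,31),(303,405)),((440,31),(427,385))]:
    P=g([a,b],.01);v=P[0]-P[1];print('edge yaw',-np.arctan2(v[0],v[1]),P.round(4).tolist())
P=g([(358,92),(368,198)],.03)
v=P[0]-P[1];print('slot yaw',-np.arctan2(v[0],v[1]))
```

```text
edge yaw -0.08217403326551614 [[0.4633, 0.2208, 0.01], [0.4415, -0.0443, 0.01]]
edge yaw -0.07603607906656104 [[0.56, 0.2133, 0.01], [0.5412, -0.0339, 0.01]]
slot yaw 0.013673541327530596
```

View pics/w4r.png

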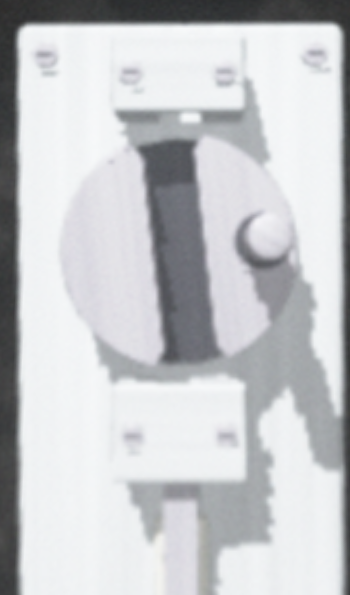

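Run:
```python
from h import *
def log(tag):
    s=env.sense();print(tag,s['wrist_force'].round(1),round(s['t'],2))
p,r=fp(.05,.03,.09);env.movel(p,r,rate=.25)
p,r=fp(.05,.03);env.movel(p,r,rate=.15);log('d')
p,r=fp(.05,.018);env.movel(p,r,rate=.06)
for th in [.03,0,-.04]:
    p,r=fp(th,.016);env.movel(p,r,rate=.03);log(th)
p,r=fp(.0,.03);env.movel(p,r,rate=.1)
p,r=fp(.0,.03,.09);env.movel(p,r,rate=.15)
env.movel(U(C,PSI,0.00,-0.09,.15),R(PSI-np.pi/2),rate=.25);log('v')
s,p,d=cam('wrist');np.savez('w5.npz',ee=s['ee_pos'],rot=s['tcp_rot']);im=cv2.cvtColor(cv2.resize(p,None,fx=1.5,fy=1.5,interpolation=cv2.INTER_CUBIC),cv2.COLOR_RGB2BGR);cv2.imwrite('pics/w5.png',im)
xs=[(-.05,.07),(.05,.07),(.05,-.1),(-.05,-.1)]
src=np.float32([w2p_wrist(s,U(C,PSI,x,y,.03))[0]*1.5 for x,y in xs]);dst=np.float32([((x+.05)*3500,(.07-y)*3500) for x,y in xs])
cv2.imwrite('pics/w5r.png',cv2.warpPerspective(im,cv2.getPerspectiveTransform(src,dst),(350,595)))
```

```text
d [0.2 0.6 1. ] 13.43
0.03 [0.6 0.1 1.1] 14.03
0 [-0.   2.3  1.2] 14.28
-0.04 [0.4 2.6 1.1] 14.53
v [ 0.5  0.3 -0.3] 15.99
```

View pics/w5r.png

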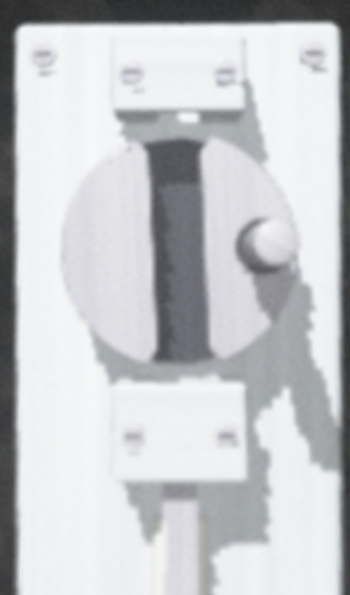

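Run:
```python
from h import *
r=R(PSI-np.pi/2); yd=np.array([-np.sin(PSI),np.cos(PSI),0])
def log(tag):
    s=env.sense();f=-float(s['wrist_force']@yd);print(tag,round(f,1),s['wrist_force'].round(1),round(s['t'],2));return f
X=.001;Z=.045
env.movel(U(C,PSI,X,-.212,.12),r,rate=.25)
env.movel(U(C,PSI,X,-.212,Z),r,rate=.15);log('d')
env.movel(U(C,PSI,X,-.19,Z),r,rate=.08);log('n')
stop=False
for y in np.arange(-.18,-.0999,.01):
    env.movel(U(C,PSI,X,y,Z),r,rate=.04)
    if log(round(y,3))>9: stop=True;break
if not stop:
    for y in np.arange(-.097,-.0729,.003):
        env.movel(U(C,PSI,X,y,Z),r,rate=.03)
        if log(round(y,4))>9: break
```

```text
d -0.5 [ 0.5  0.4 -0.6] 17.34
n 0.2 [ 1.  -0.3  0.5] 17.77
-0.18 0.2 [-0.2 -0.2 -0.2] 18.17
-0.17 0.6 [-0.4 -0.6 -0.1] 18.57
-0.16 0.6 [-0.7 -0.5 -0.6] 18.97
-0.15 -0.2 [0.2 0.1 0.8] 19.37
-0.14 -0.1 [ 0.4  0.1 -0.5] 19.77
-0.13 0.1 [-0.2 -0.1 -0.8] 20.17
-0.12 0.4 [ 0.3 -0.4 -0.3] 20.57
-0.11 1.0 [-0.8 -0.9  0.3] 20.97
-0.1 0.2 [-1.  -0.1  0.6] 21.37
-0.097 -0.2 [ 0.   0.2 -0.3] 21.62
-0.094 0.8 [-0.5 -0.8  0.1] 21.87
-0.091 1.0 [-0.7 -0.9  0.3] 22.12
-0.088 0.4 [ 0.  -0.4  0. ] 22.37
-0.085 8.2 [-0.4 -8.2  3.1] 22.62
-0.082 14.0 [ -1.8 -13.9   4.6] 22.87
```

Run:
```python
from h import *
r=R(PSI-np.pi/2)
s=env.sense();print(s['ee_pos'],s['wrist_force'].round(1))
env.movel(U(C,PSI,.001,-.081,.045),r,rate=.03);s=env.sense();print(s['ee_pos'],s['wrist_force'].round(1))
env.movel(U(C,PSI,.001,-.12,.045),r,rate=.1)
env.movel(U(C,PSI,0.00,-0.13,.15),r,rate=.2)
s,p,d=cam('wrist');im=cv2.cvtColor(cv2.resize(p,None,fx=1.5,fy=1.5,interpolation=cv2.INTER_CUBIC),cv2.COLOR_RGB2BGR);cv2.imwrite('pics/w6.png',im)
print(env.sense()['t'],[(np.round(q['at'],4),round(q['score'],2)) for q in tip_of('wrist','tab')[:2]],'expect home',U(C,PSI,0,-.071,.047))
```

```text
[0.4989692  0.06283353 0.04500941] [ -1.8 -13.9   4.6]
[0.49901172 0.06288437 0.04504046] [ -1.9 -15.8   4.8]
24.3833 [(array([0.4991, 0.0786, 0.0484]), 0.63)] expect home [0.49932606 0.07922708 0.047     ]
```

View pics/w6.png

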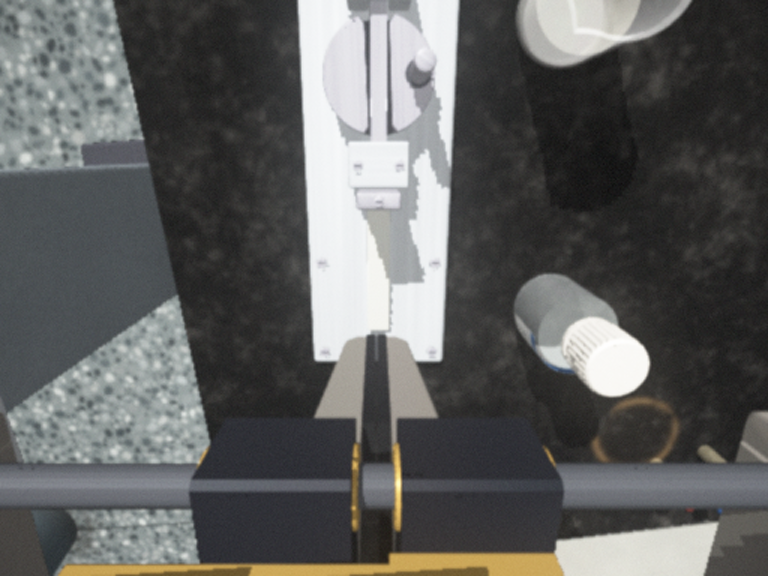

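Run:
```python
from h import *
env.movel(U(C,PSI,0,-.13,.2),None,rate=.2)
viewer.read_camera('scene')
for n in ['beaker','bottle','tub','tab']:print(n,[(np.round(q['at'],3),round(q['score'],2)) for q in tip_of('scene',n)[:1]])
print(env.sense()['t'],env.sense()['wrist_force'].round(1));workorder.finish_job()
```

```text
beaker [(array([0.626, 0.178, 0.002]), 0.9)]
bottle [(array([ 0.628, -0.018,  0.006]), 0.66)]
tub [(array([ 0.501,  0.285, -0.003]), 0.58)]
tab [(array([0.498, 0.078, 0.046]), 0.58)]
25.0833 [0.2 0.4 0.2]
the job is handed in; nothing more can be done
```

The unit is locked and I handed the job in at about 25 s. I pushed the disc round by its post, clockwise with the shut fingertips, from about 1.6 rad to about 0.1. The wrist picture showed the slot still a little off line, so I nudged it again, to about 0.03 rad. Only then did I push the bar by the outer face of its tab until it met a firm stop; the force there rose to about 16 N.

**Last checks:**
- **Bar:** The wrist picture shows it through the slot and into the keeper, with the tab against the guide. The tab was found within 1–2 mm of its computed home position, and the fingertip stopped about where the home position predicts.
- **Glassware and tub:** The beaker, bottle and tub were found within about 4 mm of where they stood at the start, which is the detector's error.
- **Robot:** It was clear of everything at hand-in, with the wrist force near zero.

**One mismatch:** While the bar was sliding, the readings between steps showed about 0 to 1 N instead of the stated 2 N. They were taken with the arm stopped after each step, which may explain it. The pictures and the firm stop confirm that the bar moved. No check failed.

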